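Lap the whetstone flat with the truing block

ROBOT

A 6-joint arm with a two-finger parallel gripper is mounted at the origin on the work surface. World frame = base frame: x ahead of the robot, y to its left, z up, the work surface at z = 0. Lengths are in m, angles in rad, forces in N, time in s.
With the tool pointing down it reaches from about 0.325 to 0.925 m from the base axis. Payload 3.1 kg.
Tool frame: the origin (TCP) lies where the fingers leave the gripper's body, on its centre line; the fingertips stand 73 mm ahead of it and the grasp point (between the pads) lies 54 mm ahead of it; z points along the fingers, y is the direction in which the jaws open and shut (so a half turn about z gives the same grasp; the last joint's range is limited). The gripper opens to 85 mm and grips with 20 to 120 N. Pads are 22 mm wide; open, the fingers measure 114 mm over their backs; the gripper's body (76 mm by 85 mm) begins 54 mm behind the grasp point. The pads swing forward as they close: fully open they stand 13 mm farther back than shut.
Start: joints at [-1.298, 0.217, 1.613, -0, 1.311, -0.112], TCP at [0.235, -0.579, 0.304] pointing down, gripper open.
Joint ranges: [-2.75, 2.75], [-0.78, 2.1], [0.31, 2.55], [-1.13, 4.27], [0.13, 2.63], [-2.58, 2.58]. Speed limits (rad/s): [2.79, 2.79, 3.14, 3.14, 3.14, 3.14].

INTERFACE

Orientations are given as a unit quaternion [x, y, z, w].
In Python, from cell import r gives the robot as it stands.
- The arm moves only by the tool arm_command, never from a script. Its argument "increments" is a list of rows, each an object with "delta_rot": the turn, a rotation vector about the world's x, y, z in rad, a list of three; "slide": the shift along the world's x, y, z in mm, a list of three; "claw": the finger opening in mm, from 0 to 85.4. In form: [{"delta_rot": [rx, ry, rz], "slide": [x, y, z], "claw": claw}, ...]. A call has 1 to 20 rows; each row shifts and turns the commanded pose from where the row before left it; what a row does not reach is not made up. A row lasts 1/10 s, in which the tool goes at most 50 mm and 8.59 degrees, less where a joint would pass 70% of its speed; a pose out of reach is approached as far as the arm can. A call with a gripper value outside its range is refused whole. The fingers move at their own pace and stop on an object; "force" is the grip in N (left out, the last holds). Time passes only in rows, so rows that do not move let the fingers close. It gives the time, the measured TCP pose, the force and the opening at its end, in the units of the state.
- r.sense(): the state, without advancing time (a new reading comes with each control period).
- r.camera(name): name is "scene" or "top" or "wrist"; returns a dict with "pixels" (480x640x3 uint8, red, green, blue), "camera_matrix" (3x3 intrinsics, pixels), "xyz" and "attitude" of the camera in the world; the wrist camera has in their place "tool_from_camera" (4x4, takes a point from camera to tool coordinates, whose origin is the TCP and whose axes are the flange's). Camera axes: x right, y down, z forward; pixel columns grow to the right and rows downward; lengths in m; the calibration is good to about 2 mm. The wrist camera is an equidistant fisheye: a pixel r from the principal point sees the ray r / f radians off the axis. A picture is of the moment at which its call begins: read the wrist's pose just before it. There is no depth.
- r.sign_off(): hands the job in, once; it reports no verdict.
The state is a dict: "time_s": time; "q": joint angles; "dq": joint speeds; "joint_efforts": joint torques, N m; "position": TCP position; "orientation": TCP orientation; "ft_force": force on the tool from outside, world axes, zero at the start; "torque": the same for the moment, N m; "opening": opening from 0.0 (shut) to 1.0 (fully open).
Only numpy, scipy, OpenCV 4.12 (cv2) and the standard library are available. Lean on these libraries where they do the work, as an engineer would, in place of code of your own. Each camera call takes 0.05 s, during which the arm holds its last target. There are 200 camera calls.

TASK

The whetstone needs truing: first move the pepper mill off it and stand it gently upright on the lazy Susan, in the empty place. Then set the truing block down lengthwise and centred on the whetstone at the clamp-knob end, press it flat with a steady 10 newtons or so, push it slowly (under 10 cm a second) until it is flush with the plain end and draw it back to the knob end, neither lifting nor letting up on the way. Lift it off there and lay it gently back, flat and lengthwise, on the middle of its wooden rest; leave everything else standing where it is.

Things in the scene. Friction and masses are not known exactly. Their poses are not given: they have to be found in the camera images.
- holder: steel whetstone holder fixed to the counter, base 225 x 84 mm; origin at the centre of its underside on the counter, x along the stone towards the end with the clamp knob (a round chrome knob, 34 mm across, sticking out to 137 mm from the centre, top 37 mm above the counter), z up. Its end jaws are 33 mm high. It may stand at any yaw
- stone_top (a point): centre of the top face of the pale beige-grey whetstone carried by the holder; axes as the holder's (x to the knob end). The stone is 200 long (x), 75 wide (y), 24 mm thick, its top 50 mm above the counter when unloaded. With the 80 mm block on it, the block's end is flush with the stone's end when the block's centre is 60 mm from this point
- stone (a joint): how far the stone has sunk on its silicone cushions (m): 0 unloaded, 1 mm per 2.2 N pressed on it (10 N: 4.5 mm), stop at 12 mm; it only moves straight down and springs back
- mill: short dark wooden pepper mill, 125 mm tall, standing on the whetstone at the start; foot 56 mm across, straight cylindrical head 44 mm across from 77 to 117 mm above its foot (grip it there), small chrome nut on top; origin at the centre of its underside, z up; about 0.22 kg
- block: truing block: flat grey plate 80 long (x) x 60 wide (y) x 26 mm, with a pale wooden grip rib on its top 62 long (x), 24 wide (y), from 26 to 64 mm above its underside; origin at the centre of its underside, which is the working face, z up; about 0.3 kg
- rest: pale wooden rest board, fixed, 115 long (x) x 85 wide (y) x 10 mm thick, on which the block lies at the start, lengthwise along x; origin at the centre of its underside, its top 10 mm above the counter
- susan: lazy Susan turntable: revolving wooden disc of radius 150 mm, top 30 mm above the counter; origin on its axis at counter level. It turns rather stiffly when pushed. Five places lie on a circle of radius 100 mm; four are taken, one is empty
- gap (a point): centre of the empty place on the disc's top face, 100 mm from the disc's axis (as the turntable stands at the start)
- jar1: glass spice jar with a chrome twist cap standing on the turntable, 46 mm across, 84 mm tall; origin at the centre of its underside. Bystander
- jar2: glass spice jar with a chrome twist cap standing on the turntable, 46 mm across, 84 mm tall; origin at the centre of its underside. Bystander
- jar3: glass spice jar with a chrome twist cap standing on the turntable, 46 mm across, 84 mm tall; origin at the centre of its underside. Bystander
- cellar: white ceramic lidded salt cellar on the turntable, 72 mm across, 59 mm tall; origin at the centre of its underside. Bystander
- oil: tall green glass oil bottle, 62 mm across, 210 mm tall, on the counter; origin at the centre of its underside. Bystander
- canister: aluminium canister, 72 mm across, 120 mm tall, on the counter; origin at the centre of its underside. Bystander
- tumbler: glass tumbler, 68 mm across, 100 mm tall, on the counter; origin at the centre of its underside. Bystander
- bowl: small white bowl, 80 mm across, 45 mm tall, on the counter; origin at the centre of its underside. Bystander
Things that resemble listed ones, but are neither listed nor needed, are in the scene too. What is shaped like the block but blue or pink is not meant.

How it is judged:
By the outcome, as a careful person would: the job done as asked, in the order asked, and still so for the second after the job is handed in, with the robot touching nothing.
It also fails if it takes over 72 s, if anything falls off the work surface, if the arm or the gripper's body presses on something with over 40 N, if the wrist force passes 120 N, or if a joint passes its speed limit or range.

## Working session

There is one attempt and no reset: what is moved stays moved. The work goes in short steps, Python scripts to look and compute and a tool call to move; the robot and the scene stay as the last step left them, time stands still between calls to the robot, and variables do not carry over. Pictures are saved under pics/ and viewed, about 8 in all and at most 12, crops included, and the job is handed in when it is done.

Besides the shell and the picture viewer there is one more tool, called after "Call:" as a command line: name --argument value ..., lists and objects as JSON in quotes. arm_command: Moves the arm, as the interface text tells. Its arguments: {"type":"object","properties":{"increments":{"type":"array","items":{"type":"object","properties":{"delta_rot":{"type":"array","items":{"type":"number"}},"slide":{"type":"array","items":{"type":"number"}},"claw":{"type":"number"}}}},"force":{"type":"number"}},"required":["increments"]}

```bash
ls; mkdir -p pics; cat > h.py <<'E'
import numpy as np, cv2, pickle
from scipy.spatial.transform import Rotation as R
from cell import r
def snap(n,f):
    c=r.camera(n); cv2.imwrite('pics/'+f,c['pixels'][:,:,::-1]); pickle.dump(c,open('pics/'+f+'.pkl','wb')); return c
def att(c):
    a=np.array(c['attitude']); return a if a.shape==(3,3) else R.from_quat(a).as_matrix()
def pix2w(c,u,v,z):
    d=att(c)@np.linalg.solve(c['camera_matrix'],[u,v,1.]); p=np.array(c['xyz']); return p+d*(z-p[2])/d[2]
def w2pix(c,p):
    q=c['camera_matrix']@(att(c).T@(np.array(p)-c['xyz'])); return q[:2]/q[2]
E
python3 - <<'E'
from h import *
print(r.sense())
for n in('scene','top'):
    c=snap(n,n+'0.png'); print(n,c['xyz'],c['attitude'],c['camera_matrix'])
E
```

```text
pics
{'time_s': 0.0, 'q': array([-1.29822353e+00,  2.17771418e-01,  1.61493579e+00, -7.47516143e-06,
        1.31131239e+00, -1.12198598e-01]), 'dq': array([ 0.00062622, -0.00387971, -0.000659  , -0.00050353,  0.00233195,
        0.00039126]), 'joint_efforts': array([ 1.75561821e-03, -3.96840084e+01, -3.03853905e+01,  8.89672106e-05,
        9.69354442e-03, -5.33260774e-06]), 'position': array([ 0.23443649, -0.57866734,  0.3025565 ]), 'orientation': array([ 9.81549974e-01,  1.91201925e-01, -1.00800308e-04, -1.20928437e-03]), 'ft_force': array([ 0.1944597 , -0.3220554 , -0.06731659]), 'torque': array([ 0.03183059, -0.0241751 ,  0.01187055]), 'opening': 0.9993337325769266}
scene [1.40292862 0.2518443  0.71385168] [ 0.53894231  0.70998777 -0.35524638 -0.28152898] [[540.7727117    0.         322.04368846]
 [  0.         540.7727117  239.63113916]
 [  0.           0.           1.        ]]
top [0.48185357 0.01509585 1.15745758] [-0.69583465  0.71766636 -0.01282352  0.02459046] [[463.18586857   0.         324.70567088]
 [  0.         463.18586857 241.48964152]
 [  0.           0.           1.        ]]
```

View pics/top0.png

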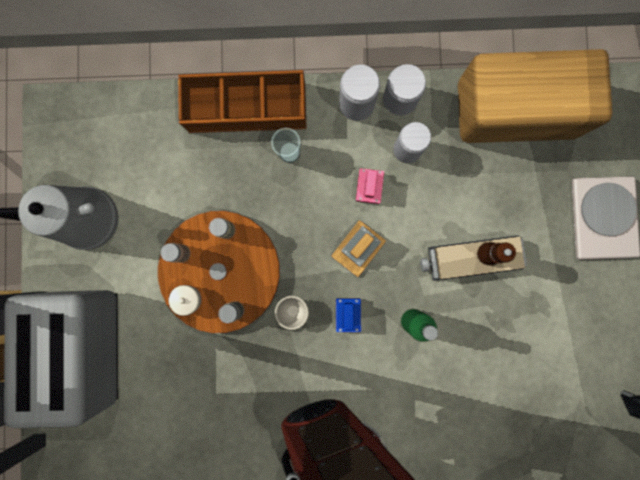

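View pics/scene0.png

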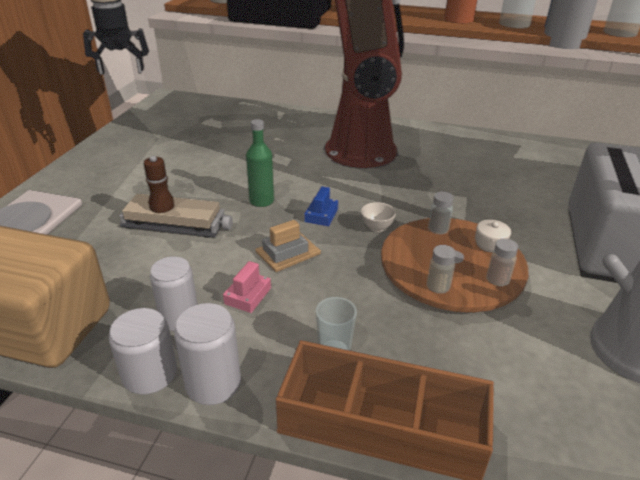

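```bash
python3 - <<'E'
from h import *
im=cv2.imread('pics/top0.png')
def crop(u0,v0,u1,v1,W,H): return cv2.resize(im[v0:v1,u0:u1],(W,H),interpolation=cv2.INTER_CUBIC)
a=crop(150,205,290,340,560,540) # x4
cv2.imwrite('pics/susan.png',a)
b=np.hstack([crop(325,210,395,285,373,400),crop(415,225,535,290,427,231).__class__((0,)) if 0 else crop(325,210,326,285,5,400)])
c=crop(415,225,535,290,720,390); d=crop(330,215,390,280,180,195)
d=crop(327,215,392,280,520,520)
cv2.imwrite('pics/hold.png',c); 
canvas=np.zeros((600,800,3),np.uint8); canvas[:325,:600]=crop(415,225,535,290,600,325); canvas[330:590,:260]=crop(327,215,392,280,260,260)
canvas[330:600,270:550]=crop(150,205,290,340,280,270)
cv2.imwrite('pics/comp.png',canvas)
E
```

```text
(no output)
```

View pics/comp.png

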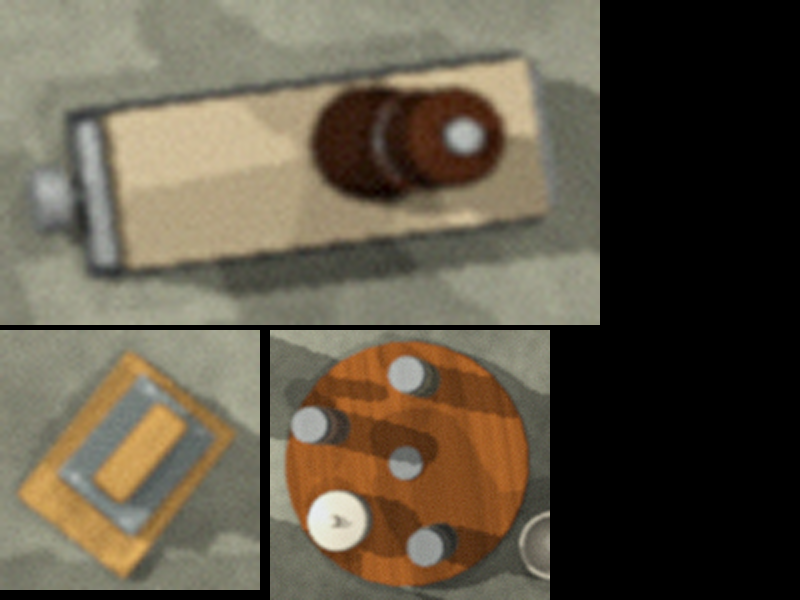

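```bash
python3 - <<'E'
from h import *
c=pickle.load(open('pics/top0.png.pkl','rb'))
np.set_printoptions(precision=4,suppress=True)
P=lambda u,v,z:pix2w(c,u,v,z)[:2]
s=np.array([P(415+a/5,225+b/5,.05) for a,b in[(527,60),(547,212),(125,268),(107,115)]])
print('stone',s,s.mean(0),np.linalg.norm(np.roll(s,-1,0)-s,axis=1))
for a,b in[(s[0],s[3]),(s[1],s[2])]: d=b-a; print('yaw',np.degrees(np.arctan2(d[1],d[0])))
print('knob',P(415+50/5,225+200/5,.025),'nut',P(415+464/5,225+135/5,.175))
for n,z,L in(('rest',.01,[(130,352),(235,435),(125,578),(18,492)]),('plate',.036,[(143,377),(215,435),(135,535),(60,470)]),('rib',.074,[(160,402),(187,422),(122,503),(95,483)])):
    s=np.array([P(327+a/4,215+(b-330)/4,z) for a,b in L]); d=(s[0]+s[1]-s[2]-s[3]); print(n,s.mean(0),np.linalg.norm(np.roll(s,-1,0)-s,axis=1),np.degrees(np.arctan2(d[1],d[0])))
S=lambda a,b,z:P(150+(a-270)/2,205+(b-330)/2,z)
e=np.array([S(286,463,.03),S(528,463,.03),S(406,340,.03),S(406,585,.03)])
ax=np.array([(e[2]+e[3])[0]/2,(e[0]+e[1])[1]/2]); print('axis',ax,np.linalg.norm(e-ax,axis=1))
hub=S(406,463,.05);print('hub',hub)
for a,b,z in((406,374,.114),(311,425,.114),(425,547,.114),(338,521,.089)):
    p=S(a,b,z);d=p-ax;print(p,np.linalg.norm(d),np.degrees(np.arctan2(d[1],d[0])))
E
```

```text
stone [[ 0.5369 -0.4329]
 [ 0.4645 -0.4386]
 [ 0.444  -0.2383]
 [ 0.5169 -0.2329]] [ 0.4906 -0.3357] [0.0726 0.2013 0.0731 0.201 ]
yaw 95.70161255234396
yaw 95.83956880162684
knob [ 0.4772 -0.2092] nut [ 0.4999 -0.3544]
rest [ 0.5229 -0.0505] [0.0828 0.1116 0.0847 0.1113] -39.961368934195804
plate [ 0.5277 -0.056 ] [0.0559 0.0775 0.0599 0.0756] -42.02905575312103
rib [ 0.5271 -0.0552] [0.0196 0.0608 0.0196 0.0608] -40.59408874817855
axis [0.4784 0.2945] [0.1482 0.1483 0.1491 0.1492]
hub [0.4768 0.2904]
[0.5779 0.2727] 0.10186290692370067 -12.378748257381284
[0.5234 0.3818] 0.09818767051042962 62.739979647518034
[0.3823 0.2548] 0.10393116661524987 -157.54566382578443
[0.4126 0.3607] 0.09329173888533578 134.82451433661944
```

Call:
arm_command --increments '[{"slide": [15, 12, 0], "claw": 85}, {"slide": [30, 25, 0], "claw": 85}, {"slide": [35, 30, 0], "claw": 85}, {"slide": [35, 30, 0], "claw": 85}, {"slide": [35, 30, 0], "claw": 85}, {"slide": [35, 30, 0], "claw": 85}, {"slide": [35, 30, 0], "claw": 85}, {"slide": [30, 25, 0], "claw": 85}, {"slide": [15, 12, 0], "claw": 85}, {"slide": [0, 0, 0], "claw": 85}, {"slide": [0, 0, 0], "claw": 85}]' --force 40

```text
invalid input
```

```bash
cat >> h.py <<'E'
def wproj(c,s,p):
    T=np.array(c['tool_from_camera']); Rt=R.from_quat(s['orientation']).as_matrix()
    pc=T[:3,:3].T@(Rt.T@(np.array(p)-s['position'])-T[:3,3]); K=c['camera_matrix']
    n=np.hypot(pc[0],pc[1]); th=np.arctan2(n,pc[2]); return np.array([K[0,2]+K[0,0]*th*pc[0]/n,K[1,2]+K[1,1]*th*pc[1]/n])
def wpix(c,s,u,v,z):
    T=np.array(c['tool_from_camera']); Rt=R.from_quat(s['orientation']).as_matrix(); K=c['camera_matrix']
    a=np.array([(u-K[0,2])/K[0,0],(v-K[1,2])/K[1,1]]); th=np.hypot(*a); d=np.array([*(a/th*np.sin(th)),np.cos(th)])
    d=Rt@T[:3,:3]@d; o=s['position']+Rt@T[:3,3]; return o+d*(z-o[2])/d[2]
def wsnap(f):
    s=r.sense(); c=snap('wrist',f); c['s']=s; pickle.dump(c,open('pics/'+f+'.pkl','wb')); return c,s
E
python3 - <<'E'
from h import *
c,s=wsnap('w1.png'); print(s['time_s'],s['position'],s['orientation'],c['tool_from_camera'],c['camera_matrix'])
for p in[(.4906,-.3357,.05),(.4999,-.3544,.175),(.4772,-.2092,.025)]: print(wproj(c,s,p))
E
```

```text
0.1 [ 0.23447737 -0.57870838  0.30267724] [ 9.81550026e-01  1.91202331e-01 -9.74836323e-05 -1.09751413e-03] [[ 9.22516543e-04 -9.61712222e-01 -2.74059759e-01  6.99013010e-02]
 [ 9.99998239e-01  4.39344469e-04  1.82439033e-03 -2.49560168e-06]
 [-1.63413184e-03 -2.74060959e-01  9.61710934e-01 -7.00359625e-02]
 [ 0.00000000e+00  0.00000000e+00  0.00000000e+00  1.00000000e+00]] [[371.64829954   0.         318.0839299 ]
 [  0.         371.64829954 240.57725595]
 [  0.           0.           1.        ]]
[ 187.47307203 -101.41104029]
[ 166.68951963 -186.13261038]
[100.04460187 -87.72510489]
```

View pics/w1.png

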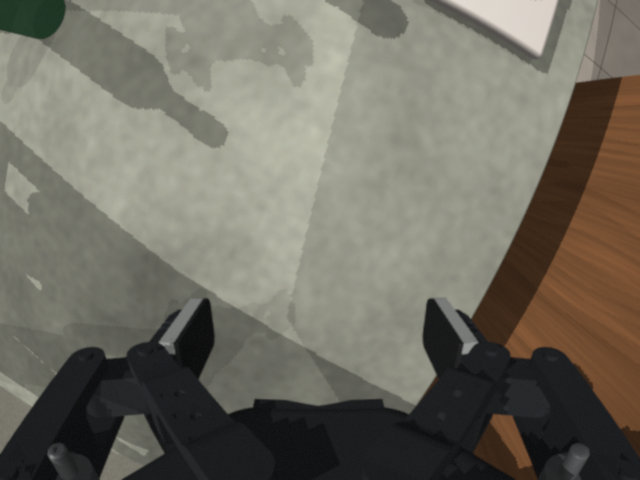

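Call:
arm_command --increments '[{"delta_rot": [0, 0, 0], "slide": [15, 12, 0], "claw": 85}, {"delta_rot": [0, 0, 0], "slide": [30, 25, 0], "claw": 85}, {"delta_rot": [0, 0, 0], "slide": [35, 30, 0], "claw": 85}, {"delta_rot": [0, 0, 0], "slide": [35, 30, 0], "claw": 85}, {"delta_rot": [0, 0, 0], "slide": [35, 30, 0], "claw": 85}, {"delta_rot": [0, 0, 0], "slide": [35, 30, 0], "claw": 85}, {"delta_rot": [0, 0, 0], "slide": [35, 30, 0], "claw": 85}, {"delta_rot": [0, 0, 0], "slide": [30, 25, 0], "claw": 85}, {"delta_rot": [0, 0, 0], "slide": [15, 12, 0], "claw": 85}, {"delta_rot": [0, 0, 0], "slide": [0, 0, 0], "claw": 85}, {"delta_rot": [0, 0, 0], "slide": [0, 0, 0], "claw": 85}]' --force 40

```text
time_s: 1.25
position: [0.4998, -0.3543, 0.3037]
orientation: [0.981, 0.192, -0.0, -0.0]
ft_force: [0.4, 0.3, -0.6]
opening: 0.997
```

```bash
python3 - <<'E'
from h import *
c,s=wsnap('w2.png'); print(s['time_s'],s['position'],s['orientation'])
for p in[(.4906,-.3357,.05),(.4999,-.3544,.175),(.4772,-.2092,.025)]: print(wproj(c,s,p))
E
```

```text
1.25 [ 0.49984214 -0.35431551  0.30365845] [ 9.81385237e-01  1.92049053e-01 -3.92954495e-04 -1.54163974e-04]
[294.32354996 217.95458072]
[317.67996942 262.93492242]
[172.96468624 178.813413  ]
```

View pics/w2.png

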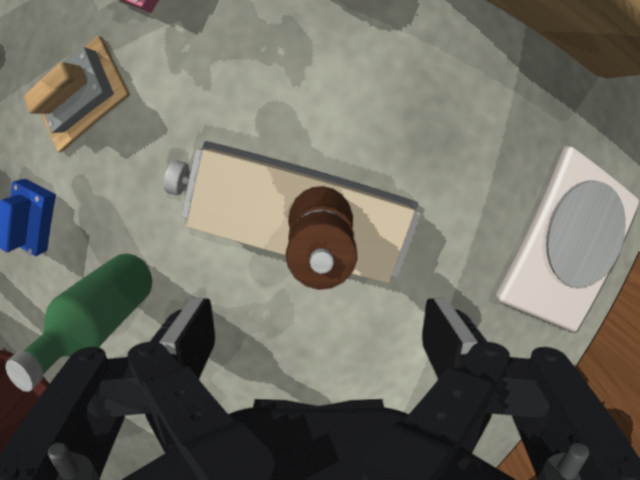

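Call:
arm_command --increments '[{"delta_rot": [0, 0, 0], "slide": [0, 0, -20], "claw": 85}, {"delta_rot": [0, 0, 0], "slide": [0, -1, -32], "claw": 85}, {"delta_rot": [0, 0, 0], "slide": [0, 0, -32], "claw": 80}, {"delta_rot": [0, 0, 0], "slide": [0, 0, -19], "claw": 70}, {"delta_rot": [0, 0, 0], "slide": [0, 0, 0], "claw": 60}, {"delta_rot": [0, 0, 0], "slide": [0, 0, 0], "claw": 50}, {"delta_rot": [0, 0, 0], "slide": [0, 0, 0], "claw": 38}, {"delta_rot": [0, 0, 0], "slide": [0, 0, 0], "claw": 38}, {"delta_rot": [0, 0, 0], "slide": [0, 0, 0], "claw": 38}, {"delta_rot": [0, 0, 0], "slide": [0, 0, 0], "claw": 38}]' --force 40

```text
time_s: 2.3
position: [0.5, -0.3572, 0.2022]
orientation: [0.982, 0.191, 0.0, 0.001]
ft_force: [-1.6, -1.3, 0.5]
opening: 0.505
```

Call:
arm_command --increments '[{"delta_rot": [0, 0, 0], "slide": [0, 0, 10], "claw": 38}, {"delta_rot": [0, 0, 0], "slide": [0, 0, 25], "claw": 38}, {"delta_rot": [0, 0, 0], "slide": [0, 0, 30], "claw": 38}, {"delta_rot": [0, 0, 0], "slide": [0, 10, 25], "claw": 38}, {"delta_rot": [0, 0, 0], "slide": [0, 25, 10], "claw": 38}, {"delta_rot": [0, 0, 0], "slide": [0, 38, 0], "claw": 38}, {"delta_rot": [0, 0, 0], "slide": [0, 42, 0], "claw": 38}, {"delta_rot": [0, 0, 0], "slide": [0, 42, 0], "claw": 38}, {"delta_rot": [0, 0, 0], "slide": [0, 42, 0], "claw": 38}, {"delta_rot": [0, 0, 0], "slide": [0, 42, 0], "claw": 38}, {"delta_rot": [0, 0, 0], "slide": [0, 42, 0], "claw": 38}, {"delta_rot": [0, 0, 0], "slide": [0, 42, 0], "claw": 38}, {"delta_rot": [0, 0, 0], "slide": [-2, 42, 0], "claw": 38}, {"delta_rot": [0, 0, 0], "slide": [-2, 42, 0], "claw": 38}, {"delta_rot": [0, 0, 0], "slide": [-2, 42, 0], "claw": 38}, {"delta_rot": [0, 0, 0], "slide": [-2, 38, 0], "claw": 38}, {"delta_rot": [0, 0, 0], "slide": [-2, 20, 0], "claw": 38}, {"delta_rot": [0, 0, 0], "slide": [0, 0, 0], "claw": 38}, {"delta_rot": [0, 0, 0], "slide": [0, 0, 0], "claw": 38}]'

```text
time_s: 4.2
position: [0.4891, 0.153, 0.3007]
orientation: [0.981, 0.192, -0.0, 0.0]
ft_force: [-0.1, -0.4, -2.2]
opening: 0.503
```

```bash
python3 - <<'E'
from h import *
c,s=wsnap('w3.png'); print(s['time_s'],s['position'],s['orientation'],s['opening'],s['ft_force'])
for p in[(.478,.293,.03),(.490,.193,.03),(.578,.273,.114),(.382,.255,.114)]: print(wproj(c,s,p))
c=snap('top','top3.png')
E
```

```text
4.2 [0.48913026 0.15300479 0.30074249] [ 9.81390091e-01  1.92024194e-01 -4.11825748e-04  1.67676056e-04] 0.5032412399899897 [-0.10003752 -0.36060479 -2.23319099]
[177.79658869 170.4111404 ]
[277.87662996 195.732785  ]
[206.37686852  60.28934351]
[153.6832279  307.45454645]
```

View pics/w3.png

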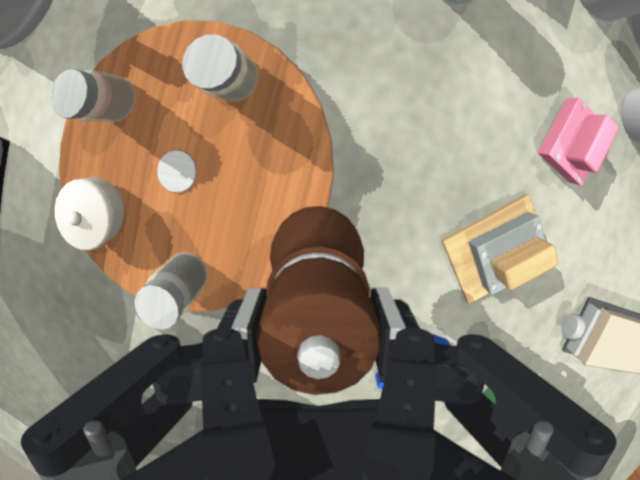

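```bash
python3 - <<'E'
from h import *
c=pickle.load(open('pics/w3.png.pkl','rb'));s=c['s'];np.set_printoptions(precision=4,suppress=True)
ax=wpix(c,s,177,172,.03)[:2];print(ax, wpix(c,s,177,172,.034)[:2])
for u,v in((211,62),(72,94),(159,307)):
    p=wpix(c,s,u,v,.114)[:2];d=p-ax;print(p,np.linalg.norm(d),np.degrees(np.arctan2(d[1],d[0])))
for a in(-87,-85,-84,-83,-82):print(a,ax+.1*np.array([np.cos(np.radians(a)),np.sin(np.radians(a))]))
E
```

```text
[0.4763 0.2933] [0.4772 0.292 ]
[0.5778 0.2692] 0.10437553894856899 -13.334644191668849
[0.5244 0.3772] 0.09671554919971062 60.161880270600726
[0.3846 0.2506] 0.10116794799773324 -155.00633204418492
-87 [0.4815 0.1934]
-85 [0.485  0.1937]
-84 [0.4867 0.1938]
-83 [0.4884 0.194 ]
-82 [0.4902 0.1943]
```

Call:
arm_command --increments '[{"delta_rot": [0, 0, 0], "slide": [-1, 20, 0], "claw": 38}, {"delta_rot": [0, 0, 0], "slide": [-1, 20, -5], "claw": 38}, {"delta_rot": [0, 0, 0], "slide": [0, 0, -20], "claw": 38}, {"delta_rot": [0, 0, 0], "slide": [0, 0, -30], "claw": 38}, {"delta_rot": [0, 0, 0], "slide": [0, 0, -30], "claw": 38}, {"delta_rot": [0, 0, 0], "slide": [0, 0, -18], "claw": 38}, {"delta_rot": [0, 0, 0], "slide": [0, 0, -9], "claw": 38}, {"delta_rot": [0, 0, 0], "slide": [0, 0, -2], "claw": 38}, {"delta_rot": [0, 0, 0], "slide": [0, 0, -1], "claw": 38}, {"delta_rot": [0, 0, 0], "slide": [0, 0, -1], "claw": 38}]'

```text
time_s: 5.3
position: [0.4888, 0.1927, 0.1864]
orientation: [0.982, 0.191, 0.001, -0.0]
ft_force: [0.4, 0.8, -3.7]
opening: 0.505
```

Call:
arm_command --increments '[{"delta_rot": [0, 0, 0], "slide": [0, 0, -1], "claw": 38}, {"delta_rot": [0, 0, 0], "slide": [0, 0, -1], "claw": 38}, {"delta_rot": [0, 0, 0], "slide": [0, 0, -1], "claw": 38}, {"delta_rot": [0, 0, 0], "slide": [0, 0, 0], "claw": 38}]'

```text
time_s: 5.7
position: [0.4889, 0.1931, 0.1839]
orientation: [0.982, 0.191, 0.002, -0.0]
ft_force: [-1.4, -0.0, 4.6]
opening: 0.505
```

Call:
arm_command --increments '[{"delta_rot": [0, 0, 0], "slide": [0, 0, 0], "claw": 48}, {"delta_rot": [0, 0, 0], "slide": [0, 0, 0], "claw": 56}, {"delta_rot": [0, 0, 0], "slide": [0, 0, 0], "claw": 66}, {"delta_rot": [0, 0, 0], "slide": [0, 0, 0], "claw": 72}, {"delta_rot": [0, 0, 0], "slide": [0, 0, 0], "claw": 72}, {"delta_rot": [0, 0, 0], "slide": [0, 0, 10], "claw": 72}, {"delta_rot": [0, 0, 0], "slide": [0, 0, 25], "claw": 72}, {"delta_rot": [0, 0, 0], "slide": [0, 0, 35], "claw": 72}, {"delta_rot": [0, 0, 0], "slide": [0, 0, 35], "claw": 72}, {"delta_rot": [0, 0, 0], "slide": [0, 0, 15], "claw": 72}]'

```text
time_s: 6.7
position: [0.4894, 0.1932, 0.3068]
orientation: [0.982, 0.191, 0.004, -0.0]
ft_force: [0.5, 0.1, 0.8]
opening: 0.84
```

Call:
arm_command --increments '[{"delta_rot": [0, 0, 0.1], "slide": [2, -12, 0], "claw": 80}, {"delta_rot": [0, 0, 0.14], "slide": [3, -20, 0], "claw": 80}, {"delta_rot": [0, 0, 0.14], "slide": [3, -20, 0], "claw": 80}, {"delta_rot": [0, 0, 0.14], "slide": [3, -20, 0], "claw": 80}, {"delta_rot": [0, 0, 0.14], "slide": [3, -20, 0], "claw": 80}, {"delta_rot": [0, 0, 0.14], "slide": [3, -20, 0], "claw": 80}, {"delta_rot": [0, 0, 0.14], "slide": [3, -20, 0], "claw": 80}, {"delta_rot": [0, 0, 0.14], "slide": [3, -20, 0], "claw": 80}, {"delta_rot": [0, 0, 0.14], "slide": [3, -20, 0], "claw": 80}, {"delta_rot": [0, 0, 0.14], "slide": [3, -20, -10], "claw": 80}, {"delta_rot": [0, 0, 0.14], "slide": [3, -20, -20], "claw": 80}, {"delta_rot": [0, 0, 0.14], "slide": [3, -20, -20], "claw": 80}, {"delta_rot": [0, 0, 0.14], "slide": [3, -16, -20], "claw": 80}, {"delta_rot": [0, 0, 0.14], "slide": [0, 0, -10], "claw": 80}, {"delta_rot": [0, 0, 0.13], "slide": [0, 0, 0], "claw": 80}, {"delta_rot": [0, 0, 0], "slide": [0, 0, 0], "claw": 80}, {"delta_rot": [0, 0, 0], "slide": [0, 0, 0], "claw": 80}]'

```text
time_s: 8.4
position: [0.5256, -0.0553, 0.2218]
orientation: [0.347, 0.938, -0.0, -0.0]
ft_force: [0.2, 0.6, -0.1]
opening: 0.939
```

```bash
python3 - <<'E'
from h import *
c,s=wsnap('w4.png'); print(s['time_s'],s['position'],s['orientation'],s['opening'],s['ft_force'])
print('yaw',R.from_quat(s['orientation']).as_matrix()[:2,0])
a=np.radians(-40.4);u=np.array([np.cos(a),np.sin(a)]);v=np.array([-u[1],u[0]])
for n,ct,z,L,W in(('rib',(.5271,-.0552),.074,.031,.012),('rest',(.5229,-.0505),.01,.0575,.0425)):
    for i,j in((1,1),(1,-1),(-1,-1),(-1,1)):
        p=np.array(ct)+i*L*u+j*W*v; print(n,i,j,wproj(c,s,[*p,z]))
t=snap('top','top4.png')
im=cv2.imread('pics/w4.png'); im[:,:]=im
cv2.imwrite('pics/c4.png',np.hstack([cv2.resize(im,(800,600))]))
o=cv2.resize(t['pixels'][205:340,150:300,::-1],(300,270)); big=np.hstack([cv2.resize(im[60:400,100:540],(500,386)), np.vstack([o,np.zeros((116,300,3),np.uint8)])]); cv2.imwrite('pics/c4.png',big)
E
```

```text
8.4 [ 0.52556843 -0.05528281  0.22177642] [ 3.47356999e-01  9.37732960e-01 -1.75076589e-05 -1.00022078e-04] 0.9389025854910142 [ 0.21762837  0.64371412 -0.06651236]
yaw [-0.75868621  0.65145622]
rib 1 1 [338.18829568 298.75985613]
rib 1 -1 [300.96829595 298.89117681]
rib -1 -1 [299.18631628 203.6528606 ]
rib -1 1 [339.49541604 203.52492923]
rest 1 1 [371.59433087 287.8030811 ]
rest 1 -1 [269.10349085 288.17993288]
rest -1 -1 [263.82370605 146.55536331]
rest -1 1 [376.24928965 146.26934289]
```

View pics/c4.png

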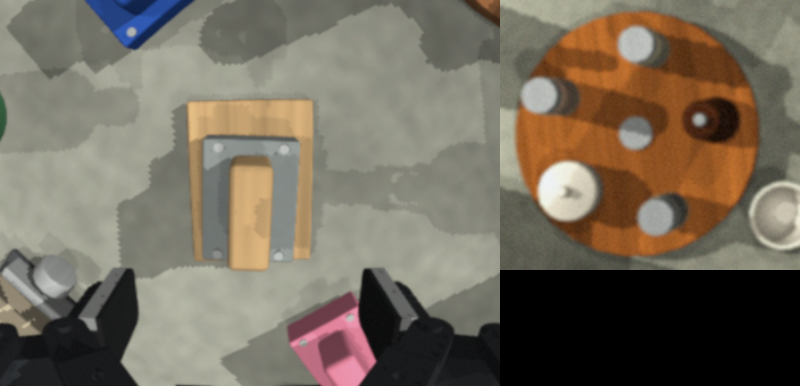

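```bash
python3 - <<'E'
from h import *
c=pickle.load(open('pics/w4.png.pkl','rb'));s=c['s'];np.set_printoptions(precision=4,suppress=True)
for n,z,L in(('rib',.074,[(231,158),(271,157),(269,270),(230,268)]),('rest',.01,[(188,101),(313,99),(311,259),(195,260)]),('plate',.036,[(204,137),(299,139),(294,261),(202,259)])):
    p=np.array([wpix(c,s,100+a/1.13636,60+b/1.13636,z)[:2] for a,b in L]);d=p[3]+p[2]-p[0]-p[1]
    print(n,p.mean(0),np.linalg.norm(np.roll(p,-1,0)-p,axis=1),np.degrees(np.arctan2(d[1],d[0])))
E
```

```text
rib [ 0.5257 -0.0534] [0.0209 0.0644 0.0221 0.0626] -41.22839134580016
rest [ 0.5242 -0.0502] [0.0832 0.1145 0.0847 0.1137] -39.587002525023614
plate [ 0.5276 -0.0552] [0.058  0.0805 0.0609 0.0803] -42.114931362258574
```

Call:
arm_command --increments '[{"delta_rot": [0, 0, 0], "slide": [1, 1, -20], "claw": 75}, {"delta_rot": [0, 0, 0], "slide": [0, 0, -30], "claw": 70}, {"delta_rot": [0, 0, 0], "slide": [0, 0, -30], "claw": 60}, {"delta_rot": [0, 0, 0], "slide": [0, 0, -18], "claw": 50}, {"delta_rot": [0, 0, 0], "slide": [0, 0, -8], "claw": 40}, {"delta_rot": [0, 0, 0], "slide": [0, 0, 0], "claw": 32}, {"delta_rot": [0, 0, 0], "slide": [0, 0, 0], "claw": 28}, {"delta_rot": [0, 0, 0], "slide": [0, 0, 0], "claw": 15}, {"delta_rot": [0, 0, 0], "slide": [0, 0, 0], "claw": 15}, {"delta_rot": [0, 0, 0], "slide": [0, 0, 0], "claw": 15}, {"delta_rot": [0, 0, 0], "slide": [0, 0, 0], "claw": 15}]' --force 80

```text
time_s: 9.6
position: [0.528, -0.0546, 0.1175]
orientation: [0.346, 0.938, 0.0, 0.002]
ft_force: [-0.3, 0.4, 6.4]
opening: 0.268
```

```bash
python3 - <<'E'
from h import *
s=r.sense(); print(s['time_s'],s['position'],s['orientation'],s['opening'],s['ft_force'],s['torque'])
E
```

```text
9.6 [ 0.5279656  -0.05457629  0.11754155] [3.46051868e-01 9.38214005e-01 1.70989645e-04 1.59867521e-03] 0.2679377347321215 [-0.29334008  0.4155264   6.44351142] [-0.10080422  0.16477736  0.03326608]
```

Call:
arm_command --increments '[{"delta_rot": [0, 0, 0], "slide": [0, 0, 5], "claw": 15}, {"delta_rot": [0, 0, 0], "slide": [0, 0, 20], "claw": 15}, {"delta_rot": [0, 0, 0], "slide": [0, 0, 30], "claw": 15}, {"delta_rot": [0, 0, 0], "slide": [0, 0, 30], "claw": 15}, {"delta_rot": [0, 0, 0], "slide": [-2, -10, 15], "claw": 15}, {"delta_rot": [0, 0, -0.09], "slide": [-5, -24, 0], "claw": 15}, {"delta_rot": [0, 0, -0.1], "slide": [-5, -26, 0], "claw": 15}, {"delta_rot": [0, 0, -0.1], "slide": [-5, -26, 0], "claw": 15}, {"delta_rot": [0, 0, -0.1], "slide": [-5, -26, 0], "claw": 15}, {"delta_rot": [0, 0, -0.1], "slide": [-5, -26, 0], "claw": 15}, {"delta_rot": [0, 0, -0.1], "slide": [-5, -26, 0], "claw": 15}, {"delta_rot": [0, 0, -0.1], "slide": [-5, -26, 0], "claw": 15}, {"delta_rot": [0, 0, -0.073], "slide": [-5, -24, 0], "claw": 15}, {"delta_rot": [0, 0, 0], "slide": [-1, -7, 0], "claw": 15}, {"delta_rot": [0, 0, 0], "slide": [0, 0, 0], "claw": 15}, {"delta_rot": [0, 0, 0], "slide": [0, 0, 0], "claw": 15}]'

```text
time_s: 11.2
position: [0.483, -0.2745, 0.2149]
orientation: [0.67, 0.742, 0.0, -0.001]
ft_force: [0.9, 0.3, -3.7]
opening: 0.263
```

```bash
python3 - <<'E'
from h import *
c,s=wsnap('w5.png'); np.set_printoptions(precision=4,suppress=True); print(s['time_s'],s['position'],s['opening'],s['ft_force'],s['torque'])
x=R.from_quat(s['orientation']).as_matrix(); print(x,'yaw',np.degrees(np.arctan2(x[1,0],x[0,0])))
a=np.radians(95.8);u=np.array([np.cos(a),np.sin(a)]);v=np.array([-u[1],u[0]])
for i,j in((1,1),(1,-1),(-1,-1),(-1,1)):
    print(i,j,wproj(c,s,[*(np.array([.4906,-.3357])+i*.1*u+j*.0375*v),.05]))
for i,j in((1,1),(1,-1),(-1,-1),(-1,1)):
    print('plate',i,j,wproj(c,s,s['position']+x@np.array([i*.04,j*.03,.1075-.026])))
cv2.imwrite('pics/c5.png',cv2.resize(c['pixels'][:,:,::-1],(800,600)))
E
```

```text
11.2 [ 0.483  -0.2745  0.2149] 0.2634126329521564 [ 0.8904  0.3341 -3.734 ] [-0.0181  0.0442 -0.0076]
[[-0.1012  0.9949 -0.0015]
 [ 0.9949  0.1012  0.0019]
 [ 0.0021 -0.0013 -1.    ]] yaw 95.80665430937367
1 1 [261.2859 186.8292]
1 -1 [378.2449 187.0007]
-1 -1 [362.9856 425.3355]
-1 1 [275.2392 425.3498]
plate 1 1 [388.5756 209.1464]
plate 1 -1 [245.79   209.0736]
plate -1 -1 [256.8992 368.4584]
plate -1 1 [377.4478 368.5219]
```

View pics/c5.png

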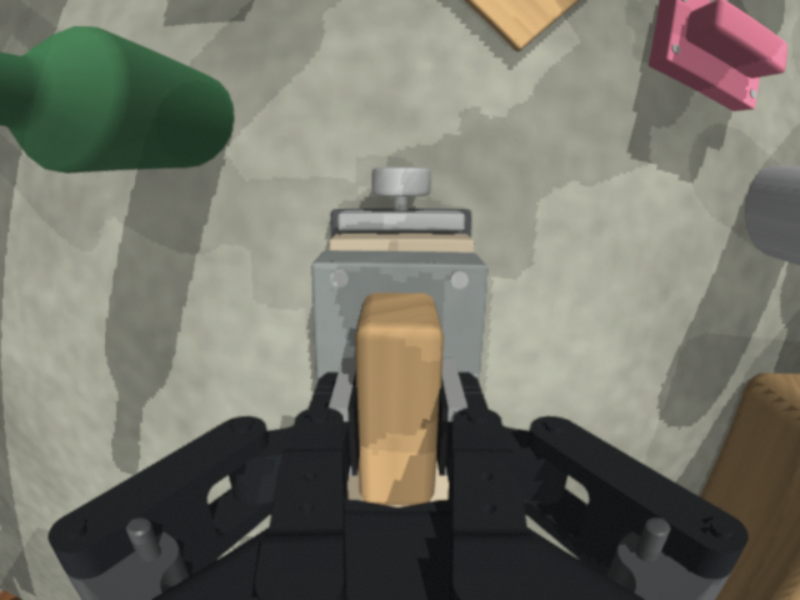

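Call:
arm_command --increments '[{"delta_rot": [0, 0, 0], "slide": [1.4, -1.4, -12], "claw": 15}, {"delta_rot": [0, 0, 0], "slide": [0, 0, -20], "claw": 15}, {"delta_rot": [0, 0, 0], "slide": [0, 0, -13], "claw": 15}, {"delta_rot": [0, 0, 0], "slide": [0, 0, -5], "claw": 15}, {"delta_rot": [0, 0, 0], "slide": [0, 0, -2], "claw": 15}, {"delta_rot": [0, 0, 0], "slide": [0, 0, 0], "claw": 15}, {"delta_rot": [0, 0, 0], "slide": [0, 0, 0], "claw": 15}]'

```text
time_s: 11.95
position: [0.4856, -0.2771, 0.1647]
orientation: [0.67, 0.742, 0.0, 0.001]
ft_force: [0.7, -0.3, -3.9]
opening: 0.267
```

```bash
cat > st.py <<'E'
from h import *
np.set_printoptions(precision=4,suppress=True); s=r.sense(); x=R.from_quat(s['orientation']).as_matrix()
d=s['position'][:2]-[.4904,-.3357]; print(s['time_s'],s['position'],'F',s['ft_force'],'T',s['torque'],'along',d@[-.1012,.9949],'lat',d@[.9949,.1012],'tilt',x[:2,2],'yaw',np.degrees(np.arctan2(x[1,0],x[0,0])),s['opening'])
E
python3 st.py
```

```text
11.95 [ 0.4856 -0.2771  0.1647] F [ 0.7198 -0.2931 -3.9466] T [-0.0326 -0.0576  0.0245] along 0.05882198914295547 lat 0.0011561378316215542 tilt [ 0.0013 -0.001 ] yaw 95.79524424323914 0.2670548664149383
```

Call:
arm_command --increments '[{"delta_rot": [0, 0, 0], "slide": [0, 0, -3], "claw": 15}, {"delta_rot": [0, 0, 0], "slide": [0, 0, -2], "claw": 15}, {"delta_rot": [0, 0, 0], "slide": [0, 0, -1], "claw": 15}, {"delta_rot": [0, 0, 0], "slide": [0, 0, -1], "claw": 15}, {"delta_rot": [0, 0, 0], "slide": [0, 0, -1], "claw": 15}, {"delta_rot": [0, 0, 0], "slide": [0, 0, 0], "claw": 15}]'

```text
time_s: 12.55
position: [0.485, -0.2767, 0.1562]
orientation: [0.671, 0.742, -0.0, -0.0]
ft_force: [-1.2, 0.6, -1.3]
opening: 0.269
```

```bash
python3 st.py
```

```text
12.55 [ 0.485  -0.2767  0.1562] F [-1.2341  0.6421 -1.2758] T [ 0.0907  0.2286 -0.0206] along 0.059241010539287056 lat 0.0005837575315480811 tilt [-0.0003  0.0001] yaw 95.78619127081173 0.2689874526801479
```

Call:
arm_command --increments '[{"delta_rot": [0, 0, 0], "slide": [0, 0, -1], "claw": 15}, {"delta_rot": [0, 0, 0], "slide": [0, 0, -1], "claw": 15}, {"delta_rot": [0, 0, 0], "slide": [0, 0, -1], "claw": 15}, {"delta_rot": [0, 0, 0], "slide": [0, 0, -0.6], "claw": 15}, {"delta_rot": [0, 0, 0], "slide": [0, 0, 0], "claw": 15}, {"delta_rot": [0, 0, 0], "slide": [0, 0, 0], "claw": 15}]'

```text
time_s: 13.15
position: [0.4852, -0.2768, 0.1532]
orientation: [0.67, 0.742, -0.0, 0.0]
ft_force: [-2.8, 3.4, 6.0]
opening: 0.266
```

```bash
python3 st.py
```

```text
13.15 [ 0.4852 -0.2768  0.1532] F [-2.8132  3.4364  5.9867] T [ 0.3072  0.5779 -0.0096] along 0.05914861599989302 lat 0.0007861121108928618 tilt [ 0.     -0.0001] yaw 95.79037257945708 0.26598843833725594
```

Call:
arm_command --increments '[{"delta_rot": [0, 0, 0], "slide": [0.2, -2, 0], "claw": 15}, {"delta_rot": [0, 0, 0], "slide": [0.4, -4, 0], "claw": 15}, {"delta_rot": [0, 0, 0], "slide": [0.5, -5, 0], "claw": 15}, {"delta_rot": [0, 0, 0], "slide": [0.5, -5, 0], "claw": 15}, {"delta_rot": [0, 0, 0], "slide": [0.5, -5, 0], "claw": 15}, {"delta_rot": [0, 0, 0], "slide": [0.5, -5, 0], "claw": 15}, {"delta_rot": [0, 0, 0], "slide": [0.4, -4, 0], "claw": 15}]'

```text
time_s: 13.85
position: [0.4893, -0.3067, 0.1536]
orientation: [0.671, 0.742, 0.001, 0.001]
ft_force: [0.0, 4.6, 5.1]
opening: 0.269
```

```bash
python3 st.py
```

```text
13.85 [ 0.4893 -0.3067  0.1536] F [0.0424 4.5856 5.0728] T [ 0.5706  0.0863 -0.0659] along 0.028939132133548682 lat 0.0018570172895666021 tilt [0.0028 0.0002] yaw 95.75819252046539 0.2693013182901458
```

Call:
arm_command --increments '[{"delta_rot": [0, 0, 0], "slide": [0.5, -5, -0.2], "claw": 15}, {"delta_rot": [0, 0, 0], "slide": [0.5, -5, -0.2], "claw": 15}, {"delta_rot": [0, 0, 0], "slide": [0.5, -5, 0], "claw": 15}, {"delta_rot": [0, 0, 0], "slide": [0.5, -5, 0], "claw": 15}, {"delta_rot": [0, 0, 0], "slide": [0.5, -5, 0], "claw": 15}, {"delta_rot": [0, 0, 0], "slide": [0.5, -5, 0], "claw": 15}, {"delta_rot": [0, 0, 0], "slide": [0.5, -5, 0], "claw": 15}, {"delta_rot": [0, 0, 0], "slide": [0.5, -5, 0], "claw": 15}, {"delta_rot": [0, 0, 0], "slide": [0.5, -5, 0], "claw": 15}]'

```text
time_s: 14.75
position: [0.4939, -0.3516, 0.1533]
orientation: [0.671, 0.742, 0.001, 0.001]
ft_force: [0.0, 4.4, 5.9]
opening: 0.265
```

```bash
python3 st.py
```

```text
14.75 [ 0.4939 -0.3516  0.1533] F [0.0257 4.3749 5.8721] T [ 0.6204  0.1957 -0.0372] along -0.016163313126252004 lat 0.001853384016304619 tilt [0.0028 0.0003] yaw 95.76958530437796 0.265039219228997
```

Call:
arm_command --increments '[{"delta_rot": [0, 0, 0], "slide": [0.5, -5, 0], "claw": 15}, {"delta_rot": [0, 0, 0], "slide": [0.5, -5, 0], "claw": 15}, {"delta_rot": [0, 0, 0], "slide": [0.4, -5, 0], "claw": 15}, {"delta_rot": [0, 0, 0], "slide": [0.5, -5, 0], "claw": 15}, {"delta_rot": [0, 0, 0], "slide": [0.5, -5, 0], "claw": 15}, {"delta_rot": [0, 0, 0], "slide": [0.4, -5, 0], "claw": 15}, {"delta_rot": [0, 0, 0], "slide": [0.5, -5, 0], "claw": 15}, {"delta_rot": [0, 0, 0], "slide": [0.4, -4, 0], "claw": 15}, {"delta_rot": [0, 0, 0], "slide": [0.3, -3, 0], "claw": 15}, {"delta_rot": [0, 0, 0], "slide": [0.2, -2, 0], "claw": 15}, {"delta_rot": [0, 0, 0], "slide": [0, 0, 0], "claw": 15}]'

```text
time_s: 15.85
position: [0.4981, -0.3959, 0.1534]
orientation: [0.671, 0.742, 0.001, 0.001]
ft_force: [0.1, 3.0, 5.7]
opening: 0.269
```

```bash
python3 st.py; python3 - <<'E'
from h import *
c,s=wsnap('w6.png')
t=snap('scene','s6.png'); im=t['pixels'][:,:,::-1]
a=cv2.resize(im[150:270,90:270],(600,400),interpolation=cv2.INTER_CUBIC)
tp=snap('top','t6.png')['pixels'][:,:,::-1]; b=cv2.resize(tp[215:295,415:545],(325,200),interpolation=cv2.INTER_CUBIC)
w=cv2.resize(c['pixels'][:,:,::-1],(267,200)); o=np.zeros((600,600,3),np.uint8); o[:400]=a; o[400:,:325]=b; o[400:,330:597]=w; cv2.imwrite('pics/c6.png',o)
E
```

```text
15.85 [ 0.4981 -0.3959  0.1534] F [0.1065 2.9591 5.7251] T [ 0.5171  0.1428 -0.0844] along -0.060680570415302774 lat 0.001528079108128145 tilt [ 0.0028 -0.0006] yaw 95.76640577415635 0.2685680443437793
```

View pics/c6.png

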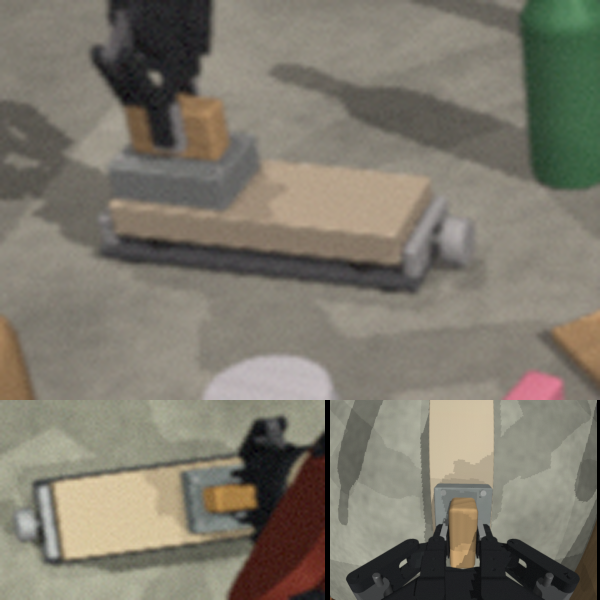

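Call:
arm_command --increments '[{"delta_rot": [0, 0, 0], "slide": [-0.2, 2, 0], "claw": 15}, {"delta_rot": [0, 0, 0], "slide": [-0.4, 4, 0], "claw": 15}, {"delta_rot": [0, 0, 0], "slide": [-0.5, 5, 0], "claw": 15}, {"delta_rot": [0, 0, 0], "slide": [-0.5, 5, 0], "claw": 15}, {"delta_rot": [0, 0, 0], "slide": [-0.5, 5, 0], "claw": 15}, {"delta_rot": [0, 0, 0], "slide": [-0.5, 5, 0], "claw": 15}, {"delta_rot": [0, 0, 0], "slide": [-0.5, 5, 0], "claw": 15}, {"delta_rot": [0, 0, 0], "slide": [-0.5, 5, 0], "claw": 15}]'

```text
time_s: 16.8
position: [0.4941, -0.3609, 0.1534]
orientation: [0.67, 0.742, -0.0, 0.002]
ft_force: [0.3, -4.0, 6.0]
opening: 0.273
```

```bash
python3 st.py
```

```text
16.8 [ 0.4941 -0.3609  0.1534] F [ 0.2577 -3.9904  5.9657] T [-0.6302  0.063   0.0833] along -0.025395755470003868 lat 0.0010990754779350651 tilt [ 0.003 -0.004] yaw 95.7996262323162 0.27271279696362205
```

Call:
arm_command --increments '[{"delta_rot": [0, 0, 0], "slide": [-0.5, 5, 0], "claw": 15}, {"delta_rot": [0, 0, 0], "slide": [-0.5, 5, 0], "claw": 15}, {"delta_rot": [0, 0, 0], "slide": [-0.5, 5, 0], "claw": 15}, {"delta_rot": [0, 0, 0], "slide": [-0.5, 5, 0], "claw": 15}, {"delta_rot": [0, 0, 0], "slide": [-0.5, 5, 0], "claw": 15}, {"delta_rot": [0, 0, 0], "slide": [-0.5, 5, 0], "claw": 15}, {"delta_rot": [0, 0, 0], "slide": [-0.5, 5, 0], "claw": 15}, {"delta_rot": [0, 0, 0], "slide": [-0.5, 5, 0], "claw": 15}, {"delta_rot": [0, 0, 0], "slide": [-0.5, 5, 0], "claw": 15}, {"delta_rot": [0, 0, 0], "slide": [-0.5, 5, 0], "claw": 15}, {"delta_rot": [0, 0, 0], "slide": [-0.5, 5, 0], "claw": 15}, {"delta_rot": [0, 0, 0], "slide": [-0.5, 5, 0], "claw": 15}, {"delta_rot": [0, 0, 0], "slide": [-0.5, 5, 0], "claw": 15}, {"delta_rot": [0, 0, 0], "slide": [-0.5, 5, 0], "claw": 15}, {"delta_rot": [0, 0, 0], "slide": [-0.5, 5, 0], "claw": 15}, {"delta_rot": [0, 0, 0], "slide": [-0.5, 4, 0], "claw": 15}, {"delta_rot": [0, 0, 0], "slide": [-0.3, 3, 0], "claw": 15}, {"delta_rot": [0, 0, 0], "slide": [-0.2, 2, 0], "claw": 15}, {"delta_rot": [0, 0, 0], "slide": [0, 0, 0], "claw": 15}, {"delta_rot": [0, 0, 0], "slide": [0, 0, 0], "claw": 15}]'

```text
time_s: 18.8
position: [0.4856, -0.2765, 0.1532]
orientation: [0.67, 0.742, -0.0, 0.002]
ft_force: [1.2, -3.0, 7.0]
opening: 0.269
```

```bash
python3 st.py; python3 - <<'E'
from h import *
c,s=wsnap('w7.png')
im=snap('scene','s7.png')['pixels'][:,:,::-1]
a=cv2.resize(im[150:270,90:270],(450,300),interpolation=cv2.INTER_CUBIC)
w=cv2.resize(c['pixels'][100:340,200:440,::-1],(300,300),interpolation=cv2.INTER_CUBIC)
w6=cv2.resize(cv2.imread('pics/w6.png')[:300,170:470],(300,300))
o=np.zeros((600,750,3),np.uint8); o[:300,:450]=a; o[:300,450:]=w; o[300:,:300]=w6; cv2.imwrite('pics/c7.png',o)
E
```

```text
18.8 [ 0.4856 -0.2765  0.1532] F [ 1.2024 -3.0324  6.9788] T [-0.5262  0.0017  0.0756] along 0.059383258940145255 lat 0.0012307967130127612 tilt [ 0.0028 -0.0029] yaw 95.81627478048146 0.26885837937286317
```

View pics/c7.png

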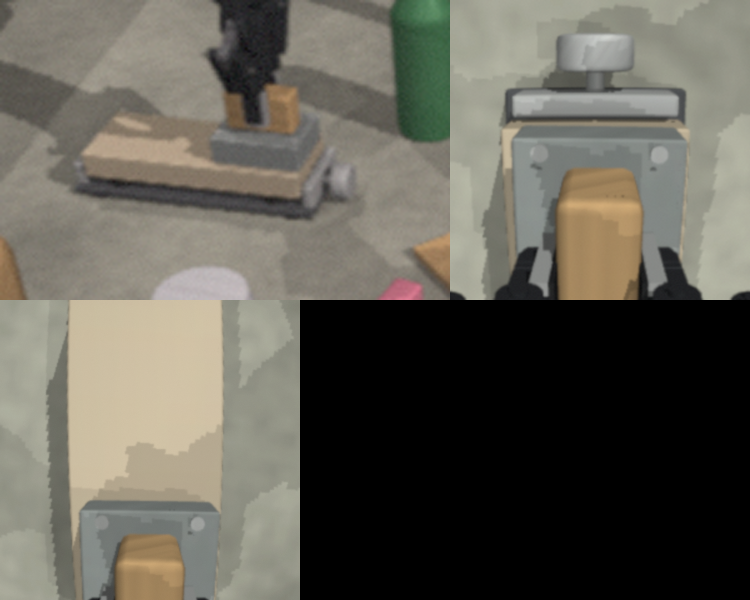

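```bash
python3 - <<'E'
from h import *
np.set_printoptions(precision=4,suppress=True)
c=pickle.load(open('pics/w7.png.pkl','rb'));s=c['s']
w=lambda a,b,z:wpix(c,s,200+(a-450)/1.25,100+b/1.25,z)[:2]-np.array([.4904,-.3357])
for n,p in(('stone end',w(596,122,.0455)),('block bottom edge',w(596,128,.0455)),('block top edge',w(598,140,.0715)),('stoneL',w(503,135,.0455)),('stoneR',w(689,135,.0455)),('plateL',w(513,140,.0715)),('plateR',w(686,140,.0715)),('jaw inner top',w(596,118,.033))):
    print(n,p@[-.1012,.9949],p@[.9949,.1012])
im=c['pixels'][180:230,230:410,::-1]; cv2.imwrite('pics/c8.png',cv2.resize(im,(792,220),interpolation=cv2.INTER_CUBIC))
E
```

```text
stone end 0.09941384239624487 0.0012917081534083608
block bottom edge 0.09705080217987594 0.0012925498786486016
block top edge 0.09772612751756138 0.0019450964784234544
stoneL 0.09449491989228859 -0.035356919678075374
stoneR 0.09450279046118007 0.03795152412262768
plateL 0.0978543688455446 -0.026633111605982564
plateR 0.09788288342624664 0.03160859036707012
jaw inner top 0.09898240909241826 0.0012979080756444434
```

View pics/c8.png

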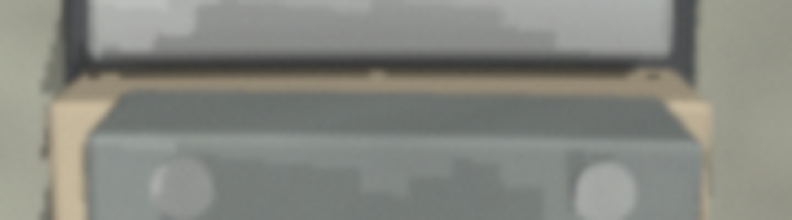

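Call:
arm_command --increments '[{"delta_rot": [0, 0, 0], "slide": [0, 0, 4], "claw": 15}, {"delta_rot": [0, 0, 0], "slide": [0, 0, 10], "claw": 15}, {"delta_rot": [0, 0, 0], "slide": [0, 0, 20], "claw": 15}, {"delta_rot": [0, 0, 0], "slide": [0, 0, 20], "claw": 15}, {"delta_rot": [0, 0, 0], "slide": [1, 8, 11], "claw": 15}, {"delta_rot": [0, 0, 0.095], "slide": [4, 22, 0], "claw": 15}, {"delta_rot": [0, 0, 0.1], "slide": [5, 28, 0], "claw": 15}, {"delta_rot": [0, 0, 0.1], "slide": [5, 28, 0], "claw": 15}, {"delta_rot": [0, 0, 0.1], "slide": [5, 28, 0], "claw": 15}, {"delta_rot": [0, 0, 0.1], "slide": [5, 28, 0], "claw": 15}, {"delta_rot": [0, 0, 0.1], "slide": [5, 28, 0], "claw": 15}, {"delta_rot": [0, 0, 0.1], "slide": [4, 26, 0], "claw": 15}, {"delta_rot": [0, 0, 0.08], "slide": [3, 20, 0], "claw": 15}, {"delta_rot": [0, 0, 0], "slide": [1, 9.5, -5], "claw": 15}, {"delta_rot": [0, 0, 0], "slide": [0, 0, -20], "claw": 15}, {"delta_rot": [0, 0, 0], "slide": [0, 0, -25], "claw": 15}, {"delta_rot": [0, 0, 0], "slide": [0, 0, -10], "claw": 15}, {"delta_rot": [0, 0, 0], "slide": [0, 0, 0], "claw": 15}, {"delta_rot": [0, 0, 0], "slide": [0, 0, 0], "claw": 15}]'

```text
time_s: 20.8
position: [0.5225, -0.0503, 0.1569]
orientation: [0.341, 0.94, -0.0, -0.0]
ft_force: [0.8, -0.7, -3.2]
opening: 0.266
```

```bash
python3 st.py; python3 - <<'E'
from h import *
c,s=wsnap('w9.png'); cv2.imwrite('pics/c9.png',cv2.resize(c['pixels'][100:430,170:470,::-1],(600,600)))
a=np.radians(-39.8);u=np.array([np.cos(a),np.sin(a)]);v=np.array([-u[1],u[0]])
f=lambda q:(q-[170,100])*[2,600/330]
for i,j in((1,1),(1,-1),(-1,-1),(-1,1)): print('rest',i,j,f(wproj(c,s,[*(np.array([.5238,-.0503])+i*.0575*u+j*.0425*v),.01])))
E
```

```text
20.8 [ 0.5225 -0.0503  0.1569] F [ 0.7861 -0.6763 -3.1644] T [ 0.0156 -0.0242  0.0206] along 0.28064659711590256 lat 0.06083015549831518 tilt [-0.0005  0.0002] yaw 140.1306142390891 0.26585438839952374
rest 1 1 [423.7378421  425.21223007]
rest 1 -1 [172.63560372 425.35244933]
rest -1 -1 [153.68046147 109.05407941]
rest -1 1 [443.05562714 109.09464131]
```

View pics/c9.png

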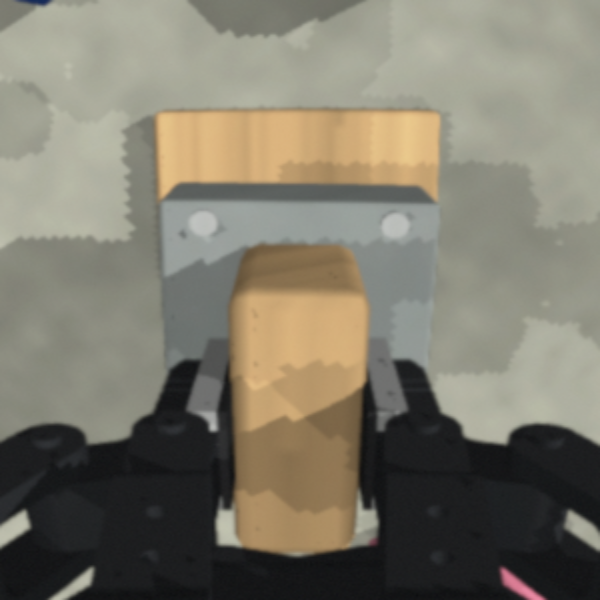

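Call:
arm_command --increments '[{"delta_rot": [0, 0, 0], "slide": [0, 0, -14], "claw": 15}, {"delta_rot": [0, 0, 0], "slide": [0, 0, -14], "claw": 15}, {"delta_rot": [0, 0, 0], "slide": [0, 0, -6], "claw": 15}, {"delta_rot": [0, 0, 0], "slide": [0, 0, -2], "claw": 15}, {"delta_rot": [0, 0, 0], "slide": [0, 0, -1], "claw": 15}, {"delta_rot": [0, 0, 0], "slide": [0, 0, -1], "claw": 15}, {"delta_rot": [0, 0, 0], "slide": [0, 0, 0], "claw": 15}]'

```text
time_s: 21.55
position: [0.5229, -0.0503, 0.1192]
orientation: [0.34, 0.94, 0.0, 0.0]
ft_force: [-0.2, 0.2, -3.7]
opening: 0.267
```

Call:
arm_command --increments '[{"delta_rot": [0, 0, 0], "slide": [0, 0, -0.7], "claw": 15}, {"delta_rot": [0, 0, 0], "slide": [0, 0, -0.7], "claw": 15}, {"delta_rot": [0, 0, 0], "slide": [0, 0, 0], "claw": 15}]'

```text
time_s: 21.85
position: [0.5228, -0.0502, 0.1176]
orientation: [0.34, 0.94, 0.0, 0.0]
ft_force: [0.0, 0.5, -2.5]
opening: 0.266
```

Call:
arm_command --increments '[{"delta_rot": [0, 0, 0], "slide": [0, 0, -0.5], "claw": 15}, {"delta_rot": [0, 0, 0], "slide": [0, 0, 0], "claw": 15}]'

```text
time_s: 22.05
position: [0.5228, -0.0502, 0.1176]
orientation: [0.34, 0.94, 0.0, 0.0]
ft_force: [-1.3, 0.6, 1.0]
opening: 0.268
```

Call:
arm_command --increments '[{"delta_rot": [0, 0, 0], "slide": [0, 0, 0], "claw": 26}, {"delta_rot": [0, 0, 0], "slide": [0, 0, 0], "claw": 34}, {"delta_rot": [0, 0, 0], "slide": [0, 0, 0], "claw": 50}, {"delta_rot": [0, 0, 0], "slide": [0, 0, 0], "claw": 60}, {"delta_rot": [0, 0, 0], "slide": [0, 0, 0], "claw": 60}, {"delta_rot": [0, 0, 0], "slide": [0, 0, 5], "claw": 60}, {"delta_rot": [0, 0, 0], "slide": [0, 0, 20], "claw": 60}, {"delta_rot": [0, 0, 0], "slide": [0, 0, 35], "claw": 60}, {"delta_rot": [0, 0, 0], "slide": [0, 0, 35], "claw": 60}, {"delta_rot": [0, 0, 0], "slide": [0, 0, 15], "claw": 60}, {"delta_rot": [0, 0, 0], "slide": [0, 0, 0], "claw": 60}, {"delta_rot": [0, 0, 0], "slide": [0, 0, 0], "claw": 60}]'

```text
time_s: 23.25
position: [0.5221, -0.0501, 0.2261]
orientation: [0.34, 0.94, -0.0, -0.001]
ft_force: [-1.4, -0.2, -1.2]
opening: 0.703
```

```bash
python3 - <<'E'
from h import *
np.set_printoptions(precision=4,suppress=True)
c,s=wsnap('w10.png'); print(s['position'],s['ft_force'])
im=c['pixels'][:,:,::-1]; hsv=cv2.cvtColor(im,cv2.COLOR_BGR2HSV)
ctr=wproj(c,s,[.5238,-.0503,.01]); print('rest centre px',ctr)
# wooden mask near the rest: outer contour=rest(+rib); grey plate = hole inside
m=cv2.inRange(hsv,(8,80,60),(25,255,255)); roi=np.zeros_like(m); cv2.circle(roi,tuple(int(x) for x in ctr),95,255,-1); m&=roi
pts=np.argwhere(m)[:,::-1]; print(len(pts))
h=cv2.convexHull(pts.astype(np.int32)); rr=cv2.minAreaRect(h); print('rest rect',rr); b=cv2.boxPoints(rr)
p=np.array([wpix(c,s,*q,.01)[:2] for q in b]); print('rest',p.mean(0),np.linalg.norm(np.roll(p,-1,0)-p,axis=1))
inside=np.zeros_like(m); cv2.fillConvexPoly(inside,h,255); inside=cv2.erode(inside,np.ones((5,5)))
g=cv2.inRange(hsv,(0,0,0),(180,70,255))&inside; g=cv2.morphologyEx(g,cv2.MORPH_OPEN,np.ones((3,3)))
gp=np.argwhere(g)[:,::-1].astype(np.int32); rr=cv2.minAreaRect(gp); print('plate rect',rr); p=np.array([wpix(c,s,*q,.036)[:2] for q in cv2.boxPoints(rr)]); print('plate',p.mean(0),np.linalg.norm(np.roll(p,-1,0)-p,axis=1))
# bystanders vs initial top picture
t0=cv2.imread('pics/top0.png').astype(int); t=snap('top','t10.png')['pixels'][:,:,::-1].astype(int)
d=cv2.medianBlur((np.abs(t-t0).max(2)>45).astype(np.uint8)*255,5)
n,l,st,ce=cv2.connectedComponentsWithStats(d); print([ (list(map(int,x))) for x in st[1:] if x[4]>25])
E
```

```text
[ 0.5221 -0.0501  0.2261] [-1.3762 -0.2484 -1.1634]
rest centre px [319.1453 227.198 ]
8863
rest rect ((318.0, 225.0), (138.0, 108.0), 90.0)
rest [ 0.5238 -0.0515] [0.0831 0.1149 0.0916 0.115 ]
plate rect ((319.08026123046875, 232.3284454345703), (84.08059692382812, 108.51838684082031), 1.1017061471939087)
plate [ 0.5229 -0.0497] [0.0823 0.0592 0.0824 0.0641]
[[280, 205, 139, 275, 19736], [474, 241, 51, 28, 1103], [242, 253, 29, 24, 534], [436, 254, 5, 8, 30], [540, 261, 38, 23, 574], [464, 288, 14, 8, 80], [281, 302, 15, 14, 163], [623, 396, 17, 22, 264], [437, 408, 148, 72, 5707], [572, 421, 16, 6, 49], [593, 426, 17, 6, 45], [612, 431, 17, 5, 51], [391, 458, 23, 22, 289], [232, 471, 45, 9, 231]]
```

```bash
python3 -c "
from cell import r
print(r.sign_off())"
```

```text
the job is handed in; nothing more can be done
None
```

I finished the job and handed it in at about 23 s of the 72 s allowed; no verdict came back.

- **Pepper mill:** it stands upright in the empty place on the lazy Susan. I saw it there in the top picture, and the jars and cellar had not moved.
- **Stroke:** I set the block down at the knob end and pressed with about 10 N. I checked this only at stops, where it ran from 9 to 11 N. The push to the plain end and the draw back ran at about 50 mm/s without a lift. The block looked flush at both ends, within about 1 mm, and sat roughly 1.5 mm off the stone's centre line. I had taken one reading for a gap of about 2.4 mm at the knob end, but a closer crop showed it was the stone's end face.
- **Block on its rest:** it was laid down with only about 4 to 5 N of contact. The last wrist picture, checked by image code, puts it about 2 mm from the rest's centre, lying lengthwise to within about 1°. The gripper was clear above it.
- **Everything else:** comparing the top picture before and after showed changes at the arm, mill, block and shadows, plus one small patch at the bowl's edge. I took that patch for the arm's shadow and could not view it, because the 12 pictures were used up; the arm was never low near the bowl.

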